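# Space a tile joint in the setting jig and hold it tight

### The arm

A 6-joint arm with a two-finger parallel gripper is mounted at the origin on the work surface. World frame = base frame: x ahead of the robot, y to its left, z up, the work surface at z = 0. Lengths are in m, angles in rad, forces in N, time in s.
With the tool pointing down it reaches from about 0.35 to 0.975 m from the base axis. Payload 4.9 kg.
Tool frame: the origin (TCP) lies on the centre line of the jaws, within the pads' length; the fingertips stand arm.tcp_to_tips ahead of it and the grasp point (between the pads) lies 3 mm ahead of it (arm.tcp_to_tips is the distance from the TCP to the fingertips, in m); z points along the fingers, y is the line along which they close (so a half turn about z gives the same grasp; the last joint's range is limited). The gripper opens to 85 mm and grips with 20 to 120 N. Pads are 22 mm wide; open, the fingers measure 114 mm over their backs; the gripper's body (76 mm by 85 mm) begins 54 mm behind the grasp point. The pads swing forward as they close: fully open they stand 13 mm farther back than shut.
Start: joints at [-1.364, 0.053, 1.613, -0, 1.476, -0.119], TCP at [0.2, -0.592, 0.253] pointing down, gripper open.
Joint ranges: [-3.01, 3.01], [-1.01, 2.22], [0.06, 2.58], [-1.02, 4.17], [0.09, 2.62], [-3.14, 3.14]. Speed limits (rad/s): [2.57, 2.57, 3.14, 3.14, 3.14, 3.14].

### API

Orientations are given as a unit quaternion [w, x, y, z].
In Python, from rig import arm gives the robot as it stands.
- The arm moves only by the shell command python3 -m inch 'ROWS' [OPENING] [FORCE]. ROWS is JSON, a list that holds one entry, the list of rows, each a list of 4 numbers: the shift along the tool's x, y, z in units of 0.5 m (1.0 is 0.5 m), then the turn about the tool's z in units of pi/2 rad (1.0 is pi/2 rad). A call has 1 to 20 rows; each row is the pose to reach, as a shift and turn from the pose commanded when the call began, along the tool's axes at that moment; what a row does not reach only later rows make up. A row lasts 1/12 s, in which the tool goes at most 41.7 mm and 7.16 degrees, less where a joint would pass 70% of its speed; a pose out of reach is approached as far as the arm can. A call with a number of a shift or a turn outside -1 to 1 is refused whole. A call with a gripper value outside its range is refused whole. OPENING is the opening, from -1 (shut) to 1 (fully open), set as the call begins (- or left out, the last holds). The fingers move at their own pace and stop on an object; FORCE is the grip in N (left out, the last holds). Time passes only in rows, so rows that repeat a pose let the fingers close. It gives the time, the measured TCP pose, the force, the opening and the grip force at its end, in the units of the state.
- arm.sense(): the state, without advancing time (a new reading comes with each control period).
- arm.camera(name): name is "scene" or "top" or "wrist"; returns (picture, depth): 420x560x3 uint8, red, green, blue; 420x560 float32, m along the optical axis (not along the pixel's ray), 0 where there is no reading.
- arm.camera_info(name): a dict with "K" (3x3 intrinsics, pixels), "R" (3x3) and "t" (3): a world point X has camera coordinates R X + t. Camera axes: x right, y down, z forward; pixel columns grow to the right and rows downward; lengths in m; the calibration is good to about 2 mm. A picture is of the moment at which its call begins: read the wrist's pose just before it. camera_info takes no time and is no camera call; for the wrist camera it gives the pose at the moment of the call.
- arm.sign_off(): hands the job in; it is judged then, once.
The state is a dict: "time": time; "joints": joint angles; "qvel": joint speeds; "tau": joint torques, N m; "ee_pos": TCP position; "ee_rot": TCP orientation; "wrist_force": force on the tool from outside, world axes, zero at the start; "ft_torque": the same for the moment, N m; "finger_gap": finger opening in m; "grip_force": force on a finger pad.
Only numpy, scipy, OpenCV 4.12 (cv2) and the standard library are available. Lean on these libraries where they do the work, as an engineer would, in place of code of your own. Each camera call takes 0.05 s, during which the arm holds its last target. There are 200 camera calls.

### The job

On the tile-setting jig, pull the black knob all the way out so the white tile slides back, then stand the orange spacer upright on the jig bed in the only place where the gap is wide enough, squarely in front of the shorter fixed tile (terracotta, not the blue one). Then push the knob in until the white tile is flush and tight against the spacer, keep pushing until the sprung knob is squeezed nearly all the way in, and finish while still holding it pressed like that. Leave the cup, bowl, tools and loose tile around it where they are.

Things in the scene. Friction and masses are not known exactly. Their poses are not given: they have to be found in the camera images.
- jig: plywood jig fixed to the table; bed 205 x 176 mm, top 12 mm above the table. +x points from the knob to the two fixed tiles: pull the knob along -x, push along +x. Side rails 24 mm high, fence behind the fixed tiles 38 mm, steel rod guide 22 mm wide and 38 mm high, its face 48 mm from the knob centre (home; 62 mm out). Origin on the table, mid-jig, on the knob's line
- white_tile (a point): middle of the top of the white tile on the sliding carriage moved by the knob: 80 mm long (x) and 146 mm wide, top 32 mm above the table; axes as the jig's. The two fixed tiles face its far (+x) edge side by side
- short_tile: the short terracotta fixed tile, 56 mm long (x), 70 mm wide, top 32 mm above the table; origin on the bed, 21 mm behind its front edge, mid-width; axes as the jig's. Its front edge is 14 mm farther from the white tile than the blue one's. Which of the two is on the left varies
- pocket (a point): place for the spacer: point on the jig bed (12 mm above the table), 15 mm in front of the front edge of the short terracotta tile, at the middle of its width. Axes as the jig's. With the knob fully out the gap here is 30 mm wide (x) and this point is mid-gap; with the knob home it is 16 mm, too narrow
- long_tile: the long blue fixed tile, 70 mm long (x), 70 mm wide, top 32 mm above the table; origin on the bed under its middle; axes as the jig's. The gap in front of it is only 16 mm even with the knob fully out: too narrow
- knob_mid (a point): grip point of the black square knob, 22 mm along the pull, 26 mm across it, 40 mm tall (12 to 52 mm above the table); the point is on its axis 34 mm above the table. Axes as the jig's. A rod runs from it to the white tile on the +x side, so pinch it from above across its 26 mm (along y)
- carriage (a joint): how far the white tile and its carriage are drawn back (with the knob), m: 0 home, 0.014 fully out at the stop. Stays where it is left (friction about 1.5 N). When tight on a properly placed spacer it reads about 0.002
- knob (a joint): how far the knob is squeezed in towards the carriage against its spring, m: 0 relaxed, 0.010 at the stop, about 8 N at the stop; springs back when let go. Pulling the knob moves the carriage directly; pushing squeezes the spring about 2 mm, then moves the carriage until that is stopped, then squeezes the rest
- spacer_mid (a point): centre (half-way up) of the orange spacer block, 18 mm thick (its x), 40 mm wide (its y), 55 mm tall (its z), standing upright on the table; its lowest 5 mm is 2 mm slimmer all round. About 50 g. In place, its x axis points along the jig's x (either way round)
- cup: glazed amber mug, rim 84 mm across, 65 mm high, origin under its centre; bystander
- trimmer: trimming tool 150 mm long lying flat; bystander
- test_tile: green glass test tile 50 x 50 x 8 mm lying flat, origin under its centre; bystander
- bowl: terracotta bowl, rim 100 mm across, 50 mm high, origin under its centre; bystander
- brush: brush 170 mm long lying flat; bystander
- rib: wooden rib 90 x 50 x 6 mm lying flat, origin under its centre; bystander
Things that resemble listed ones, but are neither listed nor needed, are in the scene too. What is shaped like the part that bears spacer_mid but green or yellow is not meant.

How it is judged:
On the way, in this order (a step that is already met when the one before it is completed fails the run):
1. the knob is pulled out to its stop (carriage beyond 11.5 mm of 14) (value of joint carriage above 0.0115 m), for 0.1 s.
2. the spacer stands on the bed in the wide gap in front of the short tile (x of spacer_mid in the frame of pocket between -0.014 and 0.012 m and y of spacer_mid in the frame of pocket between -0.022 and 0.022 m and z of spacer_mid in the frame of pocket between 0.02 and 0.032 m and angle between spacer_mid's own z axis and vertical below 0.15 rad), for 0.2 s.
At the end, for the whole second after the job is handed in: spacer upright (0.15 rad), square (0.12 rad) and on the bed within 22 mm of the middle of the short tile, nipped between it and the white tile (carriage under 4.5 mm, over 2 N on the short tile), the robot still holding the sprung knob pressed in by more than 6 of its 10 mm (all of step 2 and angle between the x axis of spacer_mid and the x axis of pocket, either way round below 0.12 rad and value of joint carriage below 0.0045 m and value of joint knob above 0.006 m and contact force between short_tile and anything else above 2 N); the arm keeps its last pose, push and grip.
It fails at once if a cup, bowl, tool or loose tile around the job is disturbed (moved over 30 mm) (distance of any of cup, trimmer, test_tile, bowl, brush, rib from where it was at the start of the episode above 0.03 m).
It also fails if it takes over 54 s, if anything falls off the work surface, if the arm or the gripper's body presses on something with over 40 N, if the wrist force passes 120 N, or if a joint passes its speed limit or range.

## Working session

There is one attempt and no reset: what is moved stays moved. The work goes in short steps, Python scripts to look and compute and a shell command to move; the robot and the scene stay as the last step left them, time stands still between calls to the robot, and variables do not carry over. Pictures are saved under pics/ and viewed, at most 10 in all, crops included, and the job is handed in when it is done.

```bash
ls; mkdir -p pics; python3 - <<'E'
from rig import arm
import cv2,numpy as np
print(arm.sense()); print(arm.tcp_to_tips)
for n in("top","scene"):
    p,d=arm.camera(n); cv2.imwrite(f"pics/{n}0.png",p[:,:,::-1]); np.savez(f"pics/{n}0.npz",p=p,d=d,**arm.camera_info(n)); i=arm.camera_info(n);print(n,i)
E
```

```text
pics
{'time': 0.0, 'joints': array([-1.36399758e+00,  5.34002438e-02,  1.61431118e+00,  6.99337964e-06,
        1.47598775e+00, -1.19019836e-01]), 'qvel': array([ 0.00055103, -0.00020686, -0.00028568, -0.00061963,  0.00062383,
        0.00038204]), 'tau': array([ 1.56382477e-03, -3.93680656e+01, -3.70173240e+01, -1.27363428e-04,
        7.14629365e-03, -1.22418694e-06]), 'ee_pos': array([ 0.19992294, -0.59154857,  0.25202581]), 'ee_rot': array([-1.05239887e-03,  9.86759110e-01,  1.62189240e-01, -4.27349029e-05]), 'wrist_force': array([ 0.12121336, -0.24399695,  0.12236314]), 'ft_torque': array([-0.01587438, -0.02285655,  0.00187303]), 'grip_force': 0.0, 'finger_gap': 0.08519829402138618}
0.022
top {'K': array([[400.01181076,   0.        , 278.03167115],
       [  0.        , 400.01181076, 210.4361147 ],
       [  0.        ,   0.        ,   1.        ]]), 'R': array([[-0.00966157, -0.99962151,  0.0257582 ],
       [-0.99697846,  0.00764413, -0.07730141],
       [ 0.07707526, -0.02642723, -0.99667498]]), 't': array([-0.05125477,  0.53536135,  1.18418154])}
scene {'K': array([[469.36170634,   0.        , 282.11143109],
       [  0.        , 469.36170634, 214.77600178],
       [  0.        ,   0.        ,   1.        ]]), 'R': array([[-0.34251696,  0.9393998 , -0.01449679],
       [ 0.76000441,  0.26796984, -0.59210257],
       [-0.55233633, -0.2138228 , -0.80573221]]), 't': array([ 0.20563801, -0.37327341,  1.42742146])}
```

View pics/top0.png

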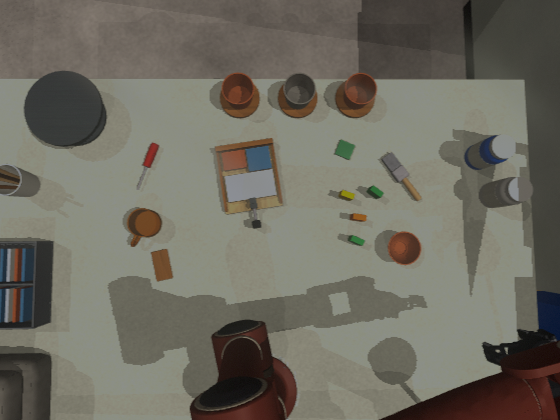

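View pics/scene0.png

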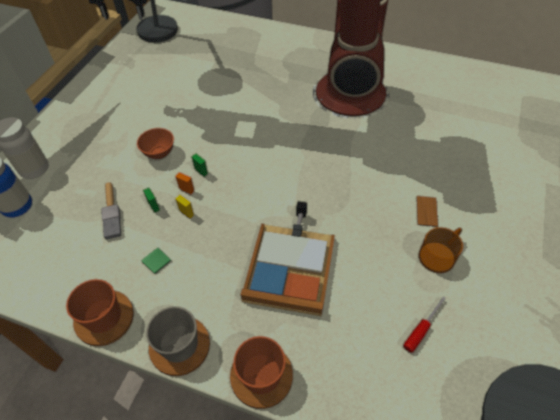

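Top view: the jig is at (250,175), the knob at (256,222), the terracotta tile at (233,160) on the left and the blue tile at (259,158). Candidate blocks are orange (359,217), yellow (347,195), and green (375,192) and (356,240). Only the orange one fits the spacer. I'll measure and make a confirming crop.

```bash
cat > h.py <<'E'
import numpy as np,cv2
def ray(i,uv,z):
    uv=np.atleast_2d(uv).astype(float); K,R,t=i['K'],i['R'],i['t']
    d=(np.linalg.inv(K)@np.c_[uv,np.ones(len(uv))].T).T@R; c=-R.T@t
    return c+d*((z-c[2])/d[:,2])[:,None]
def depthpts(i,d,m):
    v,u=np.nonzero(m&(d>0)); z=d[v,u]; p=(np.linalg.inv(i['K'])@np.c_[u,v,np.ones(len(u))].T)*z
    return (i['R'].T@(p-i['t'][:,None])).T
def blobs(m,amin=15):
    n,l,s,c=cv2.connectedComponentsWithStats(m.astype(np.uint8)); return [(l==k,s[k],c[k]) for k in range(1,n) if s[k,4]>=amin]
def rect(P):
    (c,s,a)=cv2.minAreaRect((P[:,:2]*1000).astype(np.float32)); return np.round(c,1),np.round(s,1),round(a,1)
E
python3 - <<'E'
from h import *
for n,box in(("top",(330,150,395,260)),("scene",(130,140,220,220))):
    f=np.load(f"pics/{n}0.npz");p,d=f['p'],f['d']; hsv=cv2.cvtColor(p,cv2.COLOR_RGB2HSV); H,S,V=hsv[...,0].astype(int),hsv[...,1],hsv[...,2]
    yy,xx=np.mgrid[:420,:560]
    x0,y0,x1,y1=box; inb=(xx>x0)&(xx<x1)&(yy>y0)&(yy<y1)
    for m,s,c in blobs(inb&(S>150)&(H>4)&(H<17)):
        P=depthpts(f,d,m); zt=np.percentile(P[:,2],95); T=P[P[:,2]>.045]
        print(n,'orange',c,s[4],'zmax',zt, rect(T) if len(T)>4 else '',len(T), P.mean(0))
    jb=(xx>215)&(xx<285)&(yy>135)&(yy<235) if n=="top" else (xx>240)&(xx<340)&(yy>195)&(yy<315)
    for nm,mm,z in(('white',(S<60)&(V>140),.032),('knob',V<60,.052),('blue',(H>95)&(H<120)&(S>90),.032),('terra',(H<9)&(S>140),.032)):
        for m,s,c in blobs(jb&mm,25):
            v,u=np.nonzero(m);P=ray(f,np.c_[u,v],z); D=depthpts(f,d,m)
            print(n,nm,c.round(1),s[4],rect(P),'z',np.percentile(D[:,2],[5,50,95]).round(3))
f=np.load("pics/top0.npz")['p'];g=np.load("pics/scene0.npz")['p']
a=cv2.resize(f[135:260,215:400],(740,500),interpolation=cv2.INTER_CUBIC)
cv2.imwrite("pics/c1.png",a[...,::-1])
E
```

```text
top orange [358.89873418 216.87341772] 79 zmax 0.05733177585821387 (array([ 511.9, -294.3]), array([37.8, 16.8]), 80.1) 77 [ 0.5115828  -0.29310704  0.05335149]
top orange [391.91578947 246.34736842] 95 zmax 0.050288991812691274 (array([ 422.9, -387.6]), array([14.2, 70.6]), 84.9) 26 [ 0.42371632 -0.39736404  0.0245524 ]
top white [224.6 136.9] 54 (array([756.2,  96.4]), array([66.3,  9.2]), 89.8) z [-0.004 -0.     0.004]
top white [281.8 147.3] 137 (array([719. , -64.8]), array([21.2, 82.9]), 89.4) z [-0.004 -0.     0.004]
top white [250.  185.4] 1128 (array([611.1,  27.7]), array([ 76.8, 140.2]), 8.9) z [0.028 0.032 0.036]
top white [225.9 220.6] 594 (array([541.3,  90.6]), array([153.2,  76.8]), 0.1) z [-0.004 -0.001  0.003]
top white [276.1 225. ] 294 (array([493.7, -41.7]), array([62.7, 59.6]), 89.5) z [-0.004 -0.001  0.003]
top knob [255.3 146.1] 33 (array([724.7,   9.7]), array([ 4.8, 63. ]), 8.7) z [0.015 0.026 0.035]
top knob [256.  223.7] 58 (array([494.7,   9.8]), array([23.4, 20.5]), 89.5) z [0.046 0.051 0.054]
top blue [258.4 157.8] 468 (array([692.8,   2.7]), array([68.
[... 291 characters left out ...]
1.9]), array([39.4, 17.7]), 76.5) 105 [ 0.51719809 -0.28942291  0.03867107]
scene white [290.2 226.3] 3887 (array([611.9,  23.1]), array([310.3, 240.2]), 19.4) z [-0.003  0.     0.003]
scene white [292.6 250.6] 1899 (array([610.5,  28.8]), array([ 79.2, 144.8]), 8.7) z [0.03  0.032 0.035]
scene white [256.4 310.9] 252 (array([776.4,  21.5]), array([ 25.6, 102.2]), 4.3) z [-0.003  0.001  0.003]
scene knob [301.3 208.2] 110 (array([508.1,  15.5]), array([41.1, 21.2]), 18.3) z [0.025 0.047 0.054]
scene knob [297.4 230.5] 62 (array([568.9,  26.2]), array([24.9, 16.8]), 11.4) z [0.032 0.035 0.04 ]
scene blue [268.9 277.9] 845 (array([693.6,   4.1]), array([66.9, 67.4]), 8.7) z [0.03  0.032 0.035]
```

View pics/c1.png

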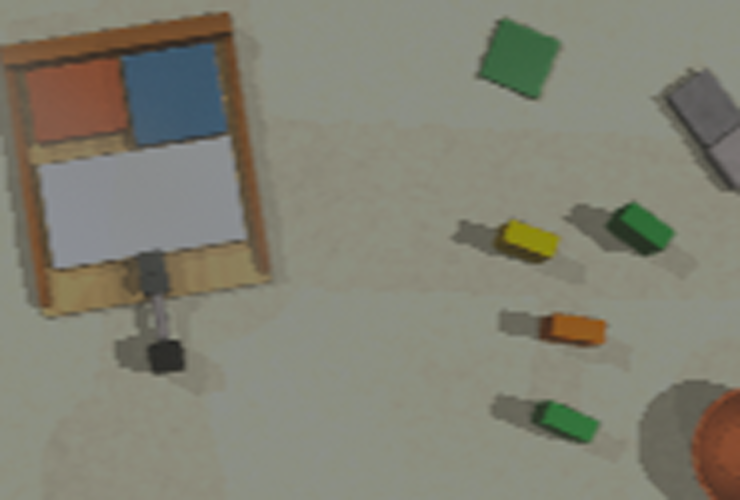

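The enlarged crop confirms the spacer: the orange upright block at crop (575,330), top px (359,217), has its top at 0.057 and measures 38x17 mm. The yellow (527,240) and green (640,228), (567,420) ones are decoys, and the bowl is also orange but much bigger. The short terracotta tile is at left (75,100) and the knob at (167,355), i.e. (0.495, 0.010). Jig yaw is about 8.8°.

```bash
cat >> h.py <<'E'
def togo(s,xyz,yaw):
    "shift in tool axes (0.5 m units) and turn (pi/2 units) to reach world xyz, tool x heading yaw deg"
    from scipy.spatial.transform import Rotation as Ro
    q=s['ee_rot'];R=Ro.from_quat([*q[1:],q[0]]).as_matrix()
    h=np.degrees(np.arctan2(R[1,0],R[0,0])); t=(h-yaw+90)%180-90
    print('pos',s['ee_pos'].round(4),'head',h.round(2),'F',s['wrist_force'].round(1),'gap',s['finger_gap'].round(4),'t',s['time'])
    print('go',(R.T@(np.array(xyz)-s['ee_pos'])/.5).round(4),'turn',round(t/90,4))
E
python3 - <<'E'
from h import *; from rig import arm
s=arm.sense(); togo(s,[.495,.010,.2],8.8); togo(s,[.35,-.3,.25],8.8)
E
```

```text
Traceback (most recent call last):
  File "h.py", line 18, in togo
    print('pos',s['ee_pos'].round(4),'head',h.round(2),'F',s['wrist_force'].round(1),'gap',s['finger_gap'].round(4),'t',s['time'])
                                                                                           ^^^^^^^^^^^^^^^^^^^^^
AttributeError: 'float' object has no attribute 'round'
```

```bash
sed -i "s/s\['finger_gap'\].round(4)/round(s['finger_gap'],4)/" h.py
python3 - <<'E'
from h import *; from rig import arm
s=arm.sense(); togo(s,[.495,.010,.2],8.8); togo(s,[.35,-.3,.25],8.8)
E
```

```text
pos [ 0.1999 -0.5916  0.2522] head 18.67 F [-0.2 -0.4 -0.6] gap 0.0854 t 0.1
go [ 0.9442 -0.9508  0.1063] turn 0.1096
pos [ 0.1999 -0.5916  0.2522] head 18.67 F [-0.2 -0.4 -0.6] gap 0.0854 t 0.1
go [ 0.471  -0.4565  0.0053] turn 0.1096
```

```bash
python3 -m inch '[[[0.944,-0.951,0.10,0.11],[0.944,-0.951,0.10,0.11],[0.944,-0.951,0.10,0.11],[0.944,-0.951,0.10,0.11],[0.944,-0.951,0.10,0.11],[0.944,-0.951,0.10,0.11],[0.944,-0.951,0.10,0.11],[0.944,-0.951,0.10,0.11],[0.944,-0.951,0.10,0.11],[0.944,-0.951,0.10,0.11],[0.944,-0.951,0.10,0.11],[0.944,-0.951,0.10,0.11],[0.944,-0.951,0.10,0.11],[0.944,-0.951,0.10,0.11],[0.944,-0.951,0.10,0.11],[0.944,-0.951,0.10,0.11],[0.944,-0.951,0.10,0.11],[0.944,-0.951,0.10,0.11],[0.944,-0.951,0.10,0.11],[0.944,-0.951,0.10,0.11]]]'
python3 - <<'E'
from h import *; from rig import arm
s=arm.sense(); togo(s,[.495,.010,.2],8.8)
i=arm.camera_info('wrist');p,d=arm.camera('wrist');cv2.imwrite('pics/w1.png',p[...,::-1]);np.savez('pics/w1.npz',p=p,d=d,**i)
E
```

```text
time: 1.77
ee_pos: [0.4946, 0.0085, 0.2031]
ee_rot: [0.0, 0.997, 0.076, -0.0]
wrist_force: [-0.7, -0.6, -1.2]
finger_gap: 0.0855
grip_force: 0.0
pos [0.4946 0.0085 0.2031] head 8.69 F [-0.7 -0.6 -1.2] gap 0.0855 t 1.7667
go [ 0.0013 -0.0029  0.0062] turn -0.0012
```

View pics/w1.png

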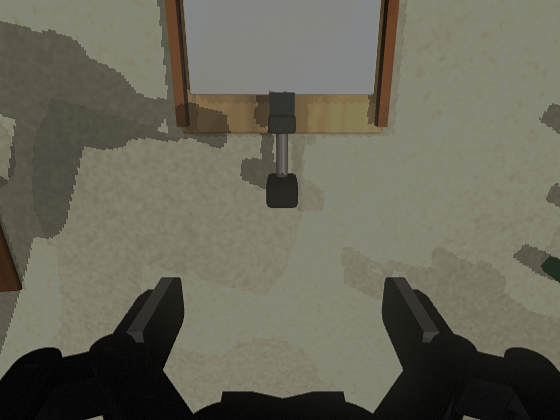

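The wrist view shows the knob top at about (282,188), the rod guide at (282,110), and the white tile's near edge at row 94. The jaws are square to the knob.

```bash
python3 - <<'E'
from h import *; from rig import arm
f=np.load('pics/w1.npz');p,d=f['p'],f['d']
yy,xx=np.mgrid[:420,:560]
m=(xx>262)&(xx<302)&(yy>165)&(yy<215)&(d>0)
v,u=np.nonzero(m);P=depthpts(f,d,m);k=(P[:,2]>.046);print('knob depth',k.sum(),rect(P[k]),np.median(P[k,2]))
print('white corners', ray(f,[[190,94],[375,94]],.032).round(4))
s=arm.sense()
c=P[k][:,:2]; r=rect(P[k])[0]/1000
togo(s,[r[0],r[1],.039],8.8)
E
```

```text
knob depth 794 (array([495.3,  10.5]), array([21.4, 25.6]), 9.3) 0.050085790820631346
white corners [[ 0.5613  0.0933  0.032 ]
 [ 0.5833 -0.0506  0.032 ]]
pos [0.4946 0.0082 0.2033] head 8.65 F [-0.9 -0.4 -0.4] gap 0.0857 t 1.8167
go [ 0.0021 -0.0045  0.3285] turn -0.0017
```

```bash
python3 -m inch '[[[0.002,-0.0045,0.08,0],[0.002,-0.0045,0.16,0],[0.002,-0.0045,0.22,0],[0.002,-0.0045,0.27,0],[0.002,-0.0045,0.31,0],[0.002,-0.0045,0.328,0],[0.002,-0.0045,0.328,0],[0.002,-0.0045,0.328,0],[0.002,-0.0045,0.328,0]]]' 1
python3 -m inch '[[[0,0,0,0],[0,0,0,0],[0,0,0,0],[0,0,0,0],[0,0,0,0],[0,0,0,0],[0,0,0,0],[0,0,0,0],[0,0,0,0],[0,0,0,0]]]' -1 50
```

```text
time: 2.57
ee_pos: [0.4971, 0.0112, 0.0412]
ee_rot: [0.0, 0.997, 0.076, 0.002]
wrist_force: [0.3, -0.8, 0.7]
finger_gap: 0.0853
grip_force: 0.0
time: 3.4
ee_pos: [0.4968, 0.0098, 0.0403]
ee_rot: [0.002, 0.997, 0.077, 0.001]
wrist_force: [1.1, -9.3, 1.5]
finger_gap: 0.0254
grip_force: 53.4
```

```bash
python3 -m inch '[[[-0.004,0,0,0],[-0.008,0,0,0],[-0.012,0,0,0],[-0.016,0,0,0],[-0.02,0,0,0],[-0.024,0,0,0],[-0.027,0,0,0],[-0.029,0,0,0],[-0.03,0,0,0],[-0.03,0,0,0],[-0.03,0,0,0],[-0.03,0,0,0]]]'
```

```text
time: 4.4
ee_pos: [0.4829, 0.0077, 0.0403]
ee_rot: [0.002, 0.997, 0.077, 0.002]
wrist_force: [6.2, -7.7, -3.4]
finger_gap: 0.0255
grip_force: 52.8
```

```bash
python3 -m inch '[[[-0.002,0,0,0],[-0.004,0,0,0],[-0.004,0,0,0],[-0.004,0,0,0]]]'
python3 - <<'E'
from h import *; from rig import arm
f=arm.camera_info('scene');p,d=arm.camera('scene'); hsv=cv2.cvtColor(p,cv2.COLOR_RGB2HSV);S,V=hsv[...,1],hsv[...,2]
yy,xx=np.mgrid[:420,:560]
for m,s,c in blobs((S<60)&(V>140)&(xx>240)&(xx<340)&(yy>195)&(yy<315),300):
    D=depthpts(f,d,m); 
    if np.median(D[:,2])>.02:
        v,u=np.nonzero(m);r=rect(ray(f,np.c_[u,v],.032)); print(c,s,r)
cv2.imwrite('pics/s2.png',p[...,::-1])
E
```

```text
time: 4.73
ee_pos: [0.4828, 0.0077, 0.0404]
ee_rot: [0.002, 0.997, 0.076, 0.005]
wrist_force: [14.5, -6.3, -10.0]
finger_gap: 0.0252
grip_force: 51.7
[293.53530032 245.70179136] [ 259  227   69   39 1898] (array([597.5,  26.4]), array([ 80. , 145.4]), 8.4)
```

```bash
python3 -m inch '[[[0.004,0,0,0],[0.004,0,0,0],[0.004,0,0,0]]]'
python3 -m inch '[[[0,0,0,0],[0,0,0,0],[0,0,0,0],[0,0,0,0],[0,0,0,0],[0,0,0,0],[0,0,0,0],[0,0,-0.06,0],[0,0,-0.12,0],[0,0,-0.2,0],[0,0,-0.28,0],[0,0,-0.33,0],[0,0,-0.33,0],[0,0,-0.33,0]]]' 1
python3 - <<'E'
from h import *; from rig import arm
s=arm.sense(); togo(s,[.5125-.02,-.293,.2],-11)
E
```

```text
time: 5.03
ee_pos: [0.4829, 0.0077, 0.0403]
ee_rot: [0.002, 0.997, 0.077, 0.002]
wrist_force: [4.4, -7.6, -2.0]
finger_gap: 0.025
grip_force: 53.1
time: 6.2
ee_pos: [0.482, 0.0094, 0.2066]
ee_rot: [0.0, 0.997, 0.076, 0.002]
wrist_force: [-1.1, -0.0, -0.9]
finger_gap: 0.0855
grip_force: 0.0
pos [0.482  0.0094 0.2066] head 8.77 F [-1.1 -0.  -0.9] gap 0.0855 t 6.2
go [-0.0716  0.601   0.0137] turn 0.2197
```

```bash
python3 -m inch '[[[-0.0716,0.601,0.012,0.22],[-0.0716,0.601,0.012,0.22],[-0.0716,0.601,0.012,0.22],[-0.0716,0.601,0.012,0.22],[-0.0716,0.601,0.012,0.22],[-0.0716,0.601,0.012,0.22],[-0.0716,0.601,0.012,0.22],[-0.0716,0.601,0.012,0.22],[-0.0716,0.601,0.012,0.22],[-0.0716,0.601,0.012,0.22],[-0.0716,0.601,0.012,0.22],[-0.0716,0.601,0.012,0.22],[-0.0716,0.601,0.012,0.22]]]'
python3 - <<'E'
from h import *; from rig import arm
i=arm.camera_info('wrist');p,d=arm.camera('wrist');cv2.imwrite('pics/w2.png',p[...,::-1])
hsv=cv2.cvtColor(p,cv2.COLOR_RGB2HSV);H,S=hsv[...,0],hsv[...,1]
for m,s,c in blobs((S>150)&(H>4)&(H<17),150):
    P=depthpts(i,d,m);T=P[P[:,2]>.05];print(c,s,rect(T) if len(T)>5 else '',len(T),np.median(T[:,2]))
# neighbours
for m,s,c in blobs((S>120)&(H>=20)&(H<85),150):
    P=depthpts(i,d,m);T=P[P[:,2]>.05];print('nb',c,rect(T) if len(T)>5 else '')
i=arm.camera_info('scene');p,d=arm.camera('scene')
hsv=cv2.cvtColor(p,cv2.COLOR_RGB2HSV);S,V=hsv[...,1],hsv[...,2]
yy,xx=np.mgrid[:420,:560]
for m,s,c in blobs((S<60)&(V>140)&(xx>240)&(xx<340)&(yy>195)&(yy<315),300):
    D=depthpts(i,d,m)
    if np.median(D[:,2])>.02: v,u=np.nonzero(m);print('white',rect(ray(i,np.c_[u,v],.032)))
togo(arm.sense(),[.5125,-.293,.048],-11)
E
```

```text
time: 7.28
ee_pos: [0.4914, -0.2913, 0.1981]
ee_rot: [-0.0, 0.995, -0.095, -0.0]
wrist_force: [-0.6, 1.0, 1.0]
finger_gap: 0.0853
grip_force: 0.0
[  5.05639098 147.67293233] [  0 124  16  39 266]  0 nan
[282.1684492 172.2228164] [ 257  161   51   24 1122] (array([ 512.6, -294. ]), array([38.5, 17.8]), 80.8) 1121 0.053441998799755926
[442.48778566 247.28100867] [ 398  193  118  106 6345]  5 0.050107563267736736
nb [336.18104016  52.7044108 ] (array([ 588.5, -347.1]), array([39.5, 17.2]), 53.1)
nb [220.76588846  91.70557717] (array([ 579.3, -260.6]), array([39.8, 17.7]), 69.8)
white (array([597.5,  26.7]), array([ 79.5, 144.9]), 8.6)
pos [ 0.4915 -0.2918  0.1984] head -10.94 F [ 0.  -0.1  0.2] gap 0.0853 t 7.3833
go [ 0.0417 -0.0057  0.3008] turn 0.0006
  return _methods._mean(a, axis=axis, dtype=dtype,
  ret = ret.dtype.type(ret / rcount)
```

View pics/w2.png

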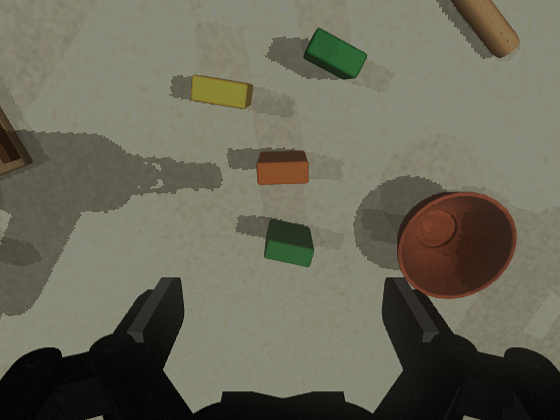

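The spacer is at (282,168), square to the jaws, with the green and yellow decoys and the bowl clear of the fingers. Now the grasp.

```bash
python3 -m inch '[[[0.042,-0.004,0.08,-0.019],[0.042,-0.004,0.15,-0.019],[0.042,-0.004,0.21,-0.019],[0.042,-0.004,0.26,-0.019],[0.042,-0.004,0.29,-0.019],[0.042,-0.004,0.302,-0.019],[0.042,-0.004,0.302,-0.019],[0.042,-0.004,0.302,-0.019],[0.042,-0.004,0.302,-0.019]]]'
python3 -m inch '[[[0,0,0,0],[0,0,0,0],[0,0,0,0],[0,0,0,0],[0,0,0,0],[0,0,0,0],[0,0,0,0],[0,0,0,0]]]' -1 30
python3 -m inch '[[[0,0,-0.04,0],[0,0,-0.1,0],[0,0,-0.18,0],[0,0,-0.24,0],[0,0,-0.24,0],[0,0,-0.24,0]]]'
python3 - <<'E'
from h import *; from rig import arm
togo(arm.sense(),[.6458,.0709,.168],8.8)
E
```

```text
time: 8.13
ee_pos: [0.5135, -0.2957, 0.0494]
ee_rot: [0.001, 0.997, -0.081, 0.001]
wrist_force: [1.0, 0.7, -0.2]
finger_gap: 0.0854
grip_force: 0.0
time: 8.8
ee_pos: [0.5127, -0.2953, 0.0481]
ee_rot: [0.0, 0.997, -0.081, 0.0]
wrist_force: [-0.4, 0.1, 6.1]
finger_gap: 0.0397
grip_force: 31.2
time: 9.3
ee_pos: [0.5132, -0.2957, 0.1695]
ee_rot: [0.001, 0.997, -0.081, 0.002]
wrist_force: [-0.9, -0.5, -0.8]
finger_gap: 0.0394
grip_force: 30.7
pos [ 0.5132 -0.2957  0.1695] head -9.33 F [-0.9 -0.5 -0.8] gap 0.0394 t 9.3
go [ 0.1429 -0.7665  0.002 ] turn -0.2014
```

```bash
python3 -m inch '[[[0.143,-0.767,0,-0.2],[0.143,-0.767,0,-0.2],[0.143,-0.767,0,-0.2],[0.143,-0.767,0,-0.2],[0.143,-0.767,0,-0.2],[0.143,-0.767,0,-0.2],[0.143,-0.767,0,-0.2],[0.143,-0.767,0,-0.2],[0.143,-0.767,0,-0.2],[0.143,-0.767,0,-0.2],[0.143,-0.767,0,-0.2],[0.143,-0.767,0,-0.2],[0.143,-0.767,0,-0.2],[0.143,-0.767,0,-0.2]]]'
python3 - <<'E'
from h import *; from rig import arm
i=arm.camera_info('wrist');p,d=arm.camera('wrist')
j=arm.camera_info('scene');q,e=arm.camera('scene')
np.savez('pics/w3.npz',p=p,d=d,**i);np.savez('pics/s3.npz',p=q,d=e,**j)
cv2.imwrite('pics/w3.png',np.hstack([cv2.resize(p,(400,300)),cv2.resize(q[190:320,235:345],(400,300))])[...,::-1])
togo(arm.sense(),[.646,.0713,.168],8.7)
E
```

```text
time: 10.47
ee_pos: [0.6442, 0.0703, 0.1663]
ee_rot: [0.0, 0.997, 0.075, -0.001]
wrist_force: [-0.1, -0.2, -1.8]
finger_gap: 0.0392
grip_force: 30.8
pos [0.6446 0.0704 0.167 ] head 8.56 F [ 0.3 -0.7 -1. ] gap 0.0397 t 10.5667
go [ 0.0031 -0.0014 -0.002 ] turn -0.0015
```

View pics/w3.png

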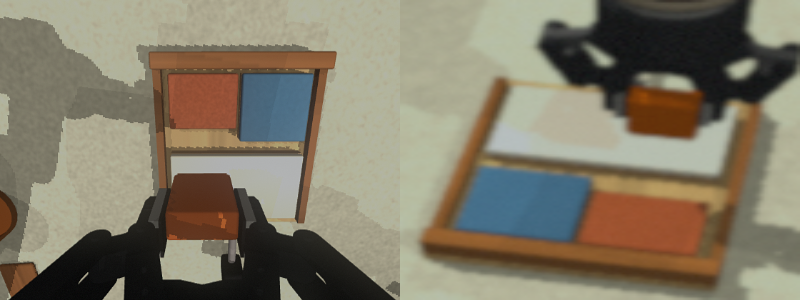

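The view shows the spacer held square between the jaws at about (202,205). The terracotta front edge is at row 128, the white tile's far edge at row 152, and the gap between them is clear. I'll measure both edges here.

```bash
python3 - <<'E'
from h import *; from rig import arm
a=np.radians(8.7);X=np.array([np.cos(a),np.sin(a)]);Y=np.array([-X[1],X[0]])
for n in('w3','s3'):
    f=np.load(f'pics/{n}.npz');p,d=f['p'],f['d'];hsv=cv2.cvtColor(p,cv2.COLOR_RGB2HSV).astype(int);H,S,V=hsv[...,0],hsv[...,1],hsv[...,2]
    v,u=np.mgrid[:420,:560];W=ray(f,np.c_[u.ravel(),v.ravel()],.032)[:,:2].reshape(420,560,2)
    rel=W-np.array([.646,.0713]);jx,jy=rel@X,rel@Y;D=np.zeros_like(d)
    for nm,m in(('terra',((H<9)|(H>172))&(S>110)&(jx>0)&(jx<.08)&(abs(jy)<.045)),('blue',(H>95)&(H<120)&(S>80)&(jx>-.03)&(jx<.09)&(jy<0)),('white',(S<70)&(V>110)&(jx<0)&(jx>-.1)&(jy<.05)&(jy>-.125))):
        b=blobs(m,100)
        if b:
            m=max(b,key=lambda t:t[1][4])[0]; print(n,nm,m.sum(),'jx',np.percentile(jx[m],[1,99]).round(4),'jy',np.percentile(jy[m],[1,99]).round(4),rect(W[m]))
f=np.load('pics/w3.npz');v,u=np.nonzero(((cv2.cvtColor(f['p'],cv2.COLOR_RGB2HSV)[...,0]<17))&(f['d']<.5));
P=depthpts(f,f['d'],(cv2.cvtColor(f['p'],cv2.COLOR_RGB2HSV)[...,0]<17)&(cv2.cvtColor(f['p'],cv2.COLOR_RGB2HSV)[...,1]>130));T=P[P[:,2]>.1];print('spacer z',np.percentile(T[:,2],[1,50,99]).round(4))
t=T[T[:,2]>np.percentile(T[:,2],99)-.006];print(rect(t),len(t))
E
```

```text
w3 terra 5805 jx [0.0173 0.0708] jy [-0.0343  0.0325] (array([689.9,  77.3]), array([54.1, 68.7]), 8.6)
w3 blue 8899 jx [0.0038 0.0711] jy [-0.1071 -0.0407] (array([693.9,   4. ]), array([68.1, 68.1]), 8.6)
w3 white 9007 jx [-0.0903 -0.0138] jy [-0.1081  0.033 ] (array([599.2,  26.7]), array([ 78.4, 143.9]), 8.6)
s3 blue 850 jx [0.0049 0.0698] jy [-0.107  -0.0404] (array([694.1,   4.1]), array([66.2, 67.9]), 8.7)
s3 white 1611 jx [-0.0931 -0.012 ] jy [-0.1104  0.036 ] (array([599.5,  26.4]), array([ 83.2, 149.2]), 8.2)
spacer z [0.1239 0.1682 0.1728]
(array([642.1,  92.4]), array([20.5, 82.2]), 5.7) 4537
```

```bash
python3 -m inch '[[[0.0053,0,0,-0.001],[0.0053,0,0.04,-0.001],[0.0053,0,0.08,-0.001],[0.0053,0,0.12,-0.001],[0.0053,0,0.15,-0.001],[0.0053,0,0.17,-0.001],[0.0053,0,0.185,-0.001],[0.0053,0,0.196,-0.001],[0.0053,0,0.204,-0.001],[0.0053,0,0.209,-0.001],[0.0053,0,0.209,-0.001],[0.0053,0,0.209,-0.001],[0.0053,0,0.209,-0.001]]]'
```

```text
time: 11.65
ee_pos: [0.6481, 0.0723, 0.0636]
ee_rot: [0.0, 0.997, 0.076, 0.001]
wrist_force: [0.1, 1.1, -0.4]
finger_gap: 0.0395
grip_force: 30.8
```

```bash
python3 -m inch '[[[0,0,0.003,0],[0,0,0.005,0],[0,0,0.007,0],[0,0,0.007,0],[0,0,0.007,0]]]'
```

```text
time: 12.07
ee_pos: [0.6479, 0.0723, 0.0601]
ee_rot: [0.0, 0.997, 0.076, 0.0]
wrist_force: [-2.6, -0.2, 3.6]
finger_gap: 0.0396
grip_force: 31.2
```

```bash
python3 -m inch '[[[0,0,0,0],[0,0,0,0],[0,0,0,0],[0,0,0,0],[0,0,0,0],[0,0,0,0]]]' 0.5
python3 -m inch '[[[0,0,-0.01,0],[0,0,-0.04,0],[0,0,-0.1,0],[0,0,-0.18,0],[0,0,-0.24,0],[0,0,-0.27,0],[0,0,-0.27,0],[0,0,-0.27,0]]]'
python3 - <<'E'
from h import *; from rig import arm
togo(arm.sense(),[.483,.0085,.19],8.7)
E
```

```text
time: 12.57
ee_pos: [0.6474, 0.0723, 0.0591]
ee_rot: [-0.0, 0.997, 0.076, -0.0]
wrist_force: [0.8, -0.0, -0.1]
finger_gap: 0.064
grip_force: 0.0
time: 13.23
ee_pos: [0.648, 0.0723, 0.1956]
ee_rot: [0.0, 0.997, 0.076, 0.001]
wrist_force: [-0.0, -0.1, -1.1]
finger_gap: 0.064
grip_force: 0.0
pos [0.648  0.0723 0.1956] head 8.77 F [-0.  -0.1 -1.1] gap 0.064 t 13.2333
go [-0.3456  0.0758  0.0104] turn 0.0008
```

```bash
python3 -m inch '[[[-0.345,0.076,0.01,0],[-0.345,0.076,0.01,0],[-0.345,0.076,0.01,0],[-0.345,0.076,0.01,0],[-0.345,0.076,0.01,0],[-0.345,0.076,0.01,0],[-0.345,0.076,0.01,0],[-0.345,0.076,0.01,0]]]' 1
python3 - <<'E'
from h import *; from rig import arm
i=arm.camera_info('wrist');p,d=arm.camera('wrist')
j=arm.camera_info('top');q,e=arm.camera('top');k=arm.camera_info('scene');r,g=arm.camera('scene')
cv2.imwrite('pics/w4.png',np.hstack([cv2.resize(p,(400,300)),cv2.resize(r[190:320,235:345],(400,300),interpolation=cv2.INTER_CUBIC)])[...,::-1])
yy,xx=np.mgrid[:420,:560]
P=depthpts(i,d,(xx>240)&(xx<320)&(yy>140)&(yy<230));T=P[(P[:,2]>.044)&(P[:,2]<.06)];print('knob',rect(T),len(T))
for I,im,de in((i,p,d),(k,r,g),(j,q,e)):
    h=cv2.cvtColor(im,cv2.COLOR_RGB2HSV);m=(h[...,0]<20)&(h[...,1]>110)&(de>0);P=depthpts(I,de,m);T=P[(P[:,2]>.06)&(P[:,2]<.075)&(P[:,0]>.6)&(P[:,0]<.7)&(abs(P[:,1]-.07)<.06)]
    if len(T)>5: print('spacer',rect(T),len(T),np.median(T[:,2]))
togo(arm.sense(),[.483,.0085,.039],8.7)
E
```

```text
time: 13.9
ee_pos: [0.4835, 0.0087, 0.1888]
ee_rot: [-0.0, 0.997, 0.076, -0.0]
wrist_force: [-0.2, 0.0, -0.9]
finger_gap: 0.085
grip_force: 0.0
knob (array([481.8,   8.4]), array([21.5, 25.2]), 9.3) 886
spacer (array([648.3,  74.1]), array([16.7, 38.3]), 9.5) 141 0.06675762444831282
spacer (array([648.1,  71.5]), array([18.5, 39.1]), 7.4) 80 0.0663200349004245
pos [0.4839 0.0087 0.1893] head 8.81 F [ 0.1  0.4 -0.2] gap 0.0855 t 14.05
go [-1.700e-03  2.000e-04  3.006e-01] turn 0.0012
```

View pics/w4.png

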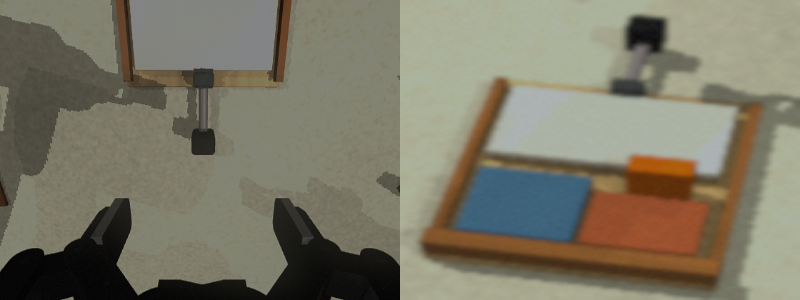

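The spacer stands upright in the gap in front of the terracotta tile (crop 660,178), with its top at 0.067 m and centred within 1–2 mm. The knob is at (203,140). Next: grip the knob and push.

```bash
python3 -m inch '[[[-0.002,0,0.08,0],[-0.002,0,0.15,0],[-0.002,0,0.21,0],[-0.002,0,0.25,0],[-0.002,0,0.28,0],[-0.002,0,0.3,0],[-0.002,0,0.3,0],[-0.002,0,0.3,0],[-0.002,0,0.3,0]]]'
python3 -m inch '[[[0,0,0,0],[0,0,0,0],[0,0,0,0],[0,0,0,0],[0,0,0,0],[0,0,0,0],[0,0,0,0],[0,0,0,0],[0,0,0,0],[0,0,0,0]]]' -1 60
python3 -m inch '[[[0.003,0,0,0],[0.006,0,0,0],[0.009,0,0,0],[0.012,0,0,0],[0.015,0,0,0],[0.018,0,0,0],[0.021,0,0,0],[0.024,0,0,0],[0.027,0,0,0],[0.03,0,0,0],[0.032,0,0,0],[0.034,0,0,0],[0.034,0,0,0],[0.034,0,0,0],[0.034,0,0,0]]]'
```

```text
time: 14.8
ee_pos: [0.4832, 0.0082, 0.0406]
ee_rot: [0.0, 0.997, 0.077, 0.001]
wrist_force: [0.1, -0.7, 0.8]
finger_gap: 0.0853
grip_force: 0.0
time: 15.63
ee_pos: [0.4826, 0.0075, 0.04]
ee_rot: [0.001, 0.997, 0.077, 0.001]
wrist_force: [0.3, -5.5, 2.7]
finger_gap: 0.0254
grip_force: 61.3
time: 16.88
ee_pos: [0.4987, 0.01, 0.0399]
ee_rot: [0.001, 0.997, 0.077, -0.0]
wrist_force: [-2.2, -6.3, 5.4]
finger_gap: 0.0253
grip_force: 61.7
```

```bash
python3 -m inch '[[[0.002,0,0,0],[0.004,0,0,0],[0.006,0,0,0],[0.006,0,0,0],[0.006,0,0,0]]]'
python3 -m inch '[[[0.001,0,0,0],[0.002,0,0,0],[0.003,0,0,0],[0.003,0,0,0],[0.003,0,0,0]]]'
```

```text
time: 17.3
ee_pos: [0.5013, 0.0104, 0.0399]
ee_rot: [0.001, 0.997, 0.077, -0.001]
wrist_force: [-5.0, -7.5, 6.9]
finger_gap: 0.0254
grip_force: 61.9
time: 17.72
ee_pos: [0.5026, 0.0106, 0.0399]
ee_rot: [0.001, 0.997, 0.077, -0.001]
wrist_force: [-5.6, -6.8, 6.9]
finger_gap: 0.0249
grip_force: 61.9
```

```bash
python3 -m inch '[[[0.001,0,0,0],[0.0015,0,0,0],[0.0015,0,0,0],[0.0015,0,0,0],[0.0015,0,0,0]]]'
python3 - <<'E'
from h import *; from rig import arm
k=arm.camera_info('scene');r,g=arm.camera('scene')
h=cv2.cvtColor(r,cv2.COLOR_RGB2HSV);S,V=h[...,1],h[...,2];yy,xx=np.mgrid[:420,:560]
for m,s,c in blobs((S<60)&(V>140)&(xx>240)&(xx<340)&(yy>195)&(yy<315),300):
    D=depthpts(k,g,m)
    if np.median(D[:,2])>.02: v,u=np.nonzero(m);print('white',rect(ray(k,np.c_[u,v],.032)))
P=depthpts(k,g,(h[...,0]<20)&(S>110)&(g>0));T=P[(P[:,2]>.06)&(P[:,2]<.075)&(P[:,0]>.6)&(P[:,0]<.7)&(abs(P[:,1]-.07)<.06)];print('spacer',rect(T),np.median(T[:,2]))
cv2.imwrite('pics/s5.png',cv2.resize(r[180:320,220:360],(600,600),interpolation=cv2.INTER_CUBIC)[...,::-1])
E
```

```text
time: 18.13
ee_pos: [0.5032, 0.0107, 0.0399]
ee_rot: [0.001, 0.997, 0.077, -0.001]
wrist_force: [-6.5, -6.8, 8.0]
finger_gap: 0.0252
grip_force: 62.0
white (array([609.5,  28. ]), array([ 79.7, 145.8]), 8.8)
spacer (array([653.1,  74.5]), array([17.4, 38.9]), 8.9) 0.06660614708198123
```

View pics/s5.png

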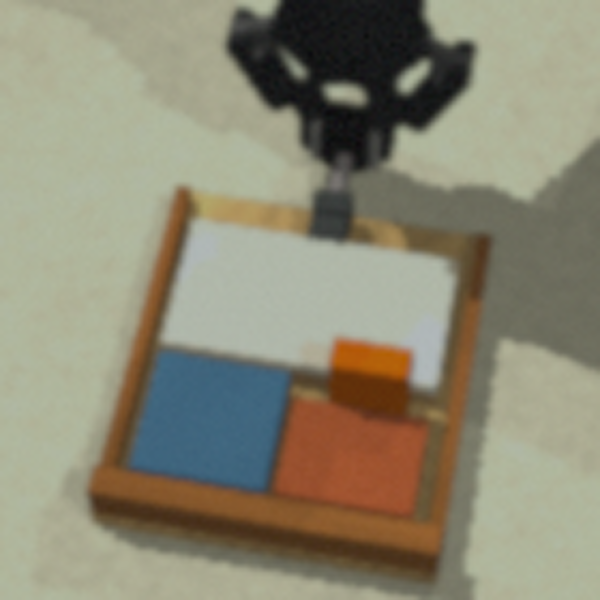

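The spacer at (370,378) in the crop is upright, square and nipped between the white and terracotta tiles. The carriage is about 2 mm from home and the knob is squeezed about 8.8 mm with about 7 N on it. Handing in.

```bash
python3 -c "
from rig import arm
print(arm.sign_off())"
```

```text
the job is handed in; nothing more can be done
None
```

I handed the job in with the orange spacer upright and square, tight between the white tile and the short terracotta tile, and the knob still held squeezed in by an estimated 8.8 of its 10 mm; the hand-in returned no verdict, and I took no final check picture of the bystanders.

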